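# Shift the lapping machine into the green gear

### The arm

A 6-joint arm with a two-finger parallel gripper is mounted at the origin on the work surface. World frame = base frame: x ahead of the robot, y to its left, z up, the work surface at z = 0. Lengths are in m, angles in rad, forces in N, time in s.
With the tool pointing down it reaches from about 0.325 to 0.85 m from the base axis. Payload 15.5 kg.
Tool frame: the origin (TCP) lies midway between the tips of the shut fingers; the grasp point (between the pads) lies 19 mm behind it (r.grip_depth is the distance from the TCP to the grasp point, in m); z points along the fingers, y is the line along which they close (so a half turn about z gives the same grasp; the last joint's range is limited). The gripper opens to 91 mm and grips with 3 to 60 N. Pads are 32 mm wide; open, the fingers measure 118 mm over their backs; the gripper's body (76 mm by 178 mm) begins 60 mm behind the grasp point.
Start: joints at [-1.286, 0.494, 1.345, -0, 1.302, -0.096], TCP at [0.232, -0.58, 0.183] pointing down, gripper open.
Joint ranges: [-2.91, 2.91], [-0.82, 2.16], [0.22, 2.67], [-1.22, 4.37], [0.12, 2.79], [-3.08, 3.08]. Speed limits (rad/s): [1.89, 1.89, 2.57, 3.01, 3.01, 3.01].

### API

Orientations are given as a unit quaternion [x, y, z, w].
In Python, from bench import read_state, imaging, order, r gives the robot as it stands.
- The arm moves only by the tool jog_arm, never from a script. Its argument "targets" is a list that holds one entry, the list of rows, each a list of 4 numbers: the shift along the tool's x, y, z in mm, then the turn about the tool's z in rad. In form: [[[dx, dy, dz, roll], ...]]. A call has 1 to 8 rows; each row is the pose to reach, as a shift and turn from the pose commanded when the call began, along the tool's axes at that moment; what a row does not reach only later rows make up. A row lasts 1/10 s, in which the tool goes at most 50 mm and 8.59 degrees, less where a joint would pass 70% of its speed; a pose out of reach is approached as far as the arm can. A call with a gripper value outside its range is refused whole. "grip" is the opening, from 0 (shut) to 1 (fully open), set as the call begins (left out, the last holds). The fingers move at their own pace and stop on an object; "squeeze" is the grip in N (left out, the last holds). Time passes only in rows, so rows that repeat a pose let the fingers close. It gives the time, the measured TCP pose, the force, the opening and the grip force at its end, in the units of the state.
- read_state(): the state, without advancing time (a new reading comes with each control period).
- imaging.snapshot(name): name is "side" or "top"; returns a dict with "color" (384x512x3 uint8, red, green, blue), "depth" (384x512 float32, m along the optical axis (not along the pixel's ray), 0 where there is no reading), "vertical_fov" (degrees; the focal length in pixels is half the picture's height over the tangent of half this angle, whatever the lens; pixels are square), "cx", "cy" (the principal point, pixels), "pose" (4x4, takes a point from camera to world coordinates). Camera axes: x right, y up, looking along -z (the intrinsics and any distortion apply to the point x, -y, -z); pixel columns grow to the right and rows downward; lengths in m; the calibration is good to about 2 mm. A picture is of the moment at which its call begins.
- order.hand_in(): hands the job in; it is judged then, once.
The state is a dict: "time": time; "joints": joint angles; "qvel": joint speeds; "joint_efforts": joint torques, N m; "ee_pos": TCP position; "orientation": TCP orientation; "wrist_force": force on the tool from outside, world axes, zero at the start; "ft_torque": the same for the moment, N m; "grip_width": finger opening in m; "grasp_force": force on a finger pad.
Only numpy, scipy, OpenCV 4.12 (cv2) and the standard library are available. Lean on these libraries where they do the work, as an engineer would, in place of code of your own. Each camera call takes 0.05 s, during which the arm holds its last target. There are 200 camera calls.

### The job

Push the lens-lapping machine's gear lever out of the red stop slot, through the H-gate, and fully home in the slot with the green disc, without running it into the yellow or the blue slot on the way. Push it with the fingertips or the outside of the fingers: do not pinch the knob, and leave everything else where it stands. Then take the hand clear of the lever.

Things in the scene. Friction and masses are not known exactly. Their poses are not given: they have to be found in the camera images.
- gearbox: Fixed lens-lapping machine: sage-green box, x -85 to 85, y -85 to 215, 66 high (mm), with a steel lap wheel (132 diameter, top 90 above the bench) at y = 145 and an aluminium gate plate with an H-shaped cut-out. Origin: on the bench under the centre of the H. x points away from the robot's side, y to the machine's left, z up. Turned up to 0.35 rad either way.
- gate_center (a point): Centre of the H on the top of the gate plate (110 in x by 130 in y, 74 mm above the bench). The two long slots run along the gearbox's x, one left (+y), one right (-y); a neutral channel at x = 0 joins them. So there are four slot ends: far left (+x,+y), far right (+x,-y), near right (-x,-y), near left (-x,+y).
- stop_mark (a point): Red 16 mm square on the gate plate beside the near-left slot end: the stop slot, where the lever always starts, close to its end.
- knob_center (a point): Centre of the lever's black knob, a rounded block 32 x 32 x 36 mm (36 along the lever) on a 10 mm steel rod. The pivot is 140 mm from it, 10 above the bench on the gearbox's z axis. In the gearbox frame it is at (140 sin f, 140 cos f sin s, 10 + 140 cos f cos s) mm, f = shift_fore, s = shift_side: 150 above the bench upright, about 133 at a slot end.
- shift_fore (a joint): Lean of the lever along the slots, rad: + to the gearbox's +x (away from the robot), 0 neutral, end stops at +-0.36 (knob 49 mm from neutral). Friction only: 2 to 3 N at the knob moves it and it stays where it is left, no spring or detent. The lever can move sideways only with this within about +-0.05 (knob within 7 mm of neutral).
- shift_side (a joint): Lean of the lever across the slots, rad: + to the gearbox's +y (left), end stops at +-0.36 (knob about 49 mm from the middle). The lever enters a slot only with this beyond about 0.31 towards that side. Same friction as shift_fore.
- mark_green: green enamel disc, 18 diameter x 2 thick, fixed on the gate plate just outboard of one slot end, at gearbox x = +-24, y = +-48 (mm); the signs tell which slot it marks. The green, yellow and blue discs mark the far-left, far-right and near-right slots, in a different order each time. Origin: underside, 74 above the bench.
- mark_yellow: yellow enamel disc, 18 diameter x 2 thick, fixed on the gate plate just outboard of one slot end, at gearbox x = +-24, y = +-48 (mm); the signs tell which slot it marks. The green, yellow and blue discs mark the far-left, far-right and near-right slots, in a different order each time. Origin: underside, 74 above the bench.
- mark_blue: blue enamel disc, 18 diameter x 2 thick, fixed on the gate plate just outboard of one slot end, at gearbox x = +-24, y = +-48 (mm); the signs tell which slot it marks. The green, yellow and blue discs mark the far-left, far-right and near-right slots, in a different order each time. Origin: underside, 74 above the bench.
- knob_near: The part of the knob that makes its face on the robot's side (-x); origin at the knob's centre. Pressing on opposite faces at once counts as pinching.
- knob_far: The part of the knob that makes its face on the far side (+x); origin at the knob's centre. Pressing on opposite faces at once counts as pinching.
- knob_left: The part of the knob that makes its face on the left (+y); origin at the knob's centre. Pressing on opposite faces at once counts as pinching.
- knob_right: The part of the knob that makes its face on the right (-y); origin at the knob's centre. Pressing on opposite faces at once counts as pinching.
- lens_barrel: Bystander: black lens barrel, 58 diameter x 36 high, standing on the machine's lap wheel (mm). Origin at the centre of its underside.
- lens_cap: Bystander: black lens cap, 54 diameter x 9 high, lying on the mat on the robot's side of the machine (mm). Origin at the centre of its underside.
- dropper_bottle: Bystander: amber dropper bottle, 34 diameter x 82 high, standing behind the machine (mm). Origin at the centre of its underside.
- screwdriver: Bystander: screwdriver, about 150 long, lying on the robot's side of the machine (mm). Origin at the centre of its underside.
- paint_pen: Bystander: white and blue paint pen, 137 long, 12 thick, lying behind the machine (mm). Origin at the centre of its underside.
- camera_body: Bystander: camera body without lens, 42 x 135 x 87 high, standing to the right of the machine (mm). Origin at the centre of its underside.
- mug: Bystander: brown mug, 82 diameter x 95 high, to the right of the machine (mm). Origin at the centre of its underside.
- air_blower: Bystander: black rubber air blower with red nozzle, 62 diameter x 134 high, to the left of the machine (mm). Origin at the centre of its underside.

How it is judged:
By the outcome, as a careful person would: the job done as asked, in the order asked, and still so for the second after the job is handed in, with the robot touching nothing.
It also fails if it takes over 58 s, if anything falls off the work surface, if the arm or the gripper's body presses on something with over 40 N, if the wrist force passes 120 N, or if a joint passes its speed limit or range.

## Working session

There is one attempt and no reset: what is moved stays moved. The work goes in short steps, Python scripts to look and compute and a tool call to move; the robot and the scene stay as the last step left them, time stands still between calls to the robot, and variables do not carry over. Pictures are saved under pics/ and viewed, at most 10 in all, crops included, and the job is handed in when it is done.

Besides the shell and the picture viewer there is one more tool, called after "Emit:" as name(argument=value, ...) on one line, values as JSON. jog_arm: Moves the arm, as the interface text tells. Its arguments: {"type":"object","properties":{"targets":{"type":"array"},"grip":{"type":"number"},"squeeze":{"type":"number"}},"required":["targets"]}

```bash
mkdir -p pics; cat > h.py <<'E'
import numpy as np, cv2
from bench import read_state, imaging, order, r
def snap(n,f):
    s=imaging.snapshot(n); cv2.imwrite(f'pics/{f}.png',s['color'][:,:,::-1]); np.savez(f'pics/{f}.npz',**s); return s
def pt(s,u,v,d=None):
    H=s['color'].shape[0]; fl=H/2/np.tan(np.radians(float(s['vertical_fov']))/2)
    if d is None:
        p=s['depth'][int(v)-1:int(v)+2,int(u)-1:int(u)+2]; d=np.median(p[p>0])
    c=np.array([(u-s['cx'])/fl*d,-(v-s['cy'])/fl*d,-d,1]); return (s['pose']@c)[:3]
E
python3 - <<'E'
from h import *
for n in('top','side'):
    s=snap(n,n+'1'); print({k:v for k,v in s.items() if k not in('color','depth')})
print(read_state())
E
```

```text
{'vertical_fov': 47.14242108158514, 'cx': 257.7933168131055, 'cy': 200.1826155926974, 'pose': array([[ 0.00712336,  0.99571228, -0.09222965,  0.46431039],
       [-0.9999706 ,  0.00683127, -0.00348228,  0.04096181],
       [-0.0028373 ,  0.09225175,  0.99573167,  1.43044994],
       [ 0.        ,  0.        ,  0.        ,  1.        ]])}
{'vertical_fov': 47.054591926124196, 'cx': 255.65338892570364, 'cy': 191.8031150290156, 'pose': array([[-0.92972975,  0.26247965, -0.25827705,  0.25155244],
       [-0.36787861, -0.63087042,  0.68313092,  0.85133901],
       [ 0.01636862,  0.73014173,  0.68309964,  0.90855515],
       [ 0.        ,  0.        ,  0.        ,  1.        ]])}
{'time': 0.1, 'joints': array([-1.28652581e+00,  4.94106593e-01,  1.34607733e+00, -5.44919155e-05,
        1.30251166e+00, -9.55000367e-02]), 'qvel': array([-0.00061464, -0.00031937, -0.00307065, -0.0005685 , -0.00048709,
       -0.00013066]), 'joint_efforts': array([ 1.86633988e-03, -8.80242562e+01, -3.82543659e+01,  7.08035915e-02,
        4.82920173e-02, -1.29190985e-05]), 'ee_pos': array([ 0.23156728, -0.58010187,  0.18280414]), 'orientation': array([ 9.82024380e-01,  1.88753312e-01, -7.81229391e-05, -5.46531118e-04]), 'wrist_force': array([ 0.34117362, -0.16137536, -0.26281182]), 'ft_torque': array([-0.02557216,  0.00160048,  0.02367602]), 'grasp_force': 0.0, 'grip_width': 0.09123591055433433}
```

View pics/top1.png

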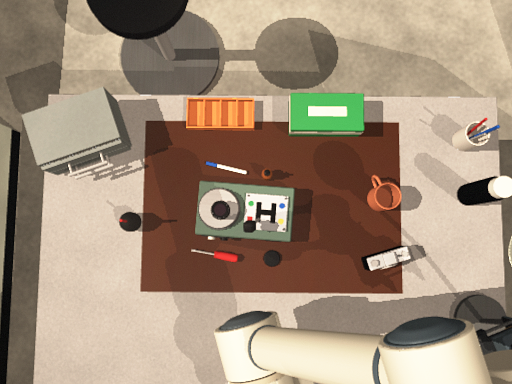

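View pics/side1.png

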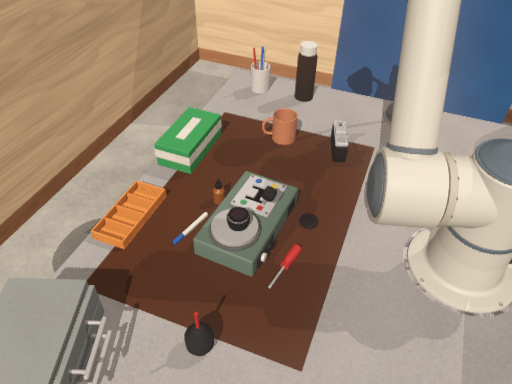

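```bash
python3 - <<'E'
import cv2
a=cv2.imread('pics/top1.png')[175:250,190:300]; b=cv2.imread('pics/side1.png')[165:275,190:305]
a=cv2.resize(a,(770,525),interpolation=cv2.INTER_CUBIC); cv2.imwrite('pics/a.png',a)
cv2.imwrite('pics/b.png',cv2.resize(b,(575,550),interpolation=cv2.INTER_CUBIC))
E
```

```text
(no output)
```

View pics/a.png

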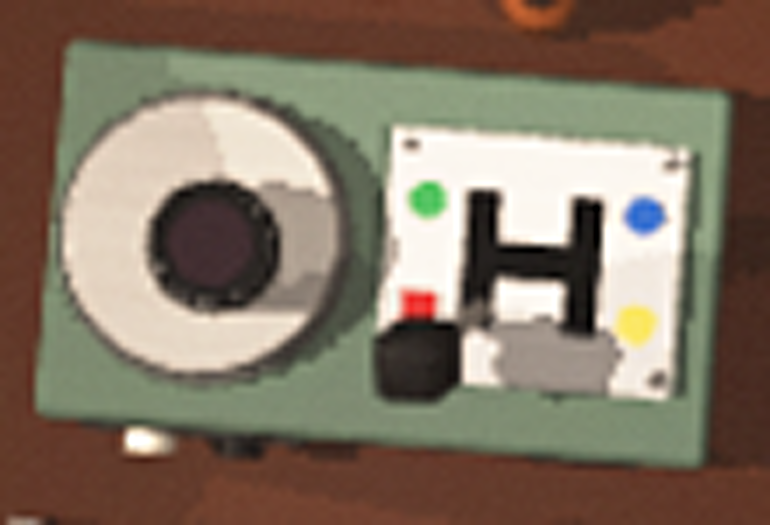

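View pics/b.png

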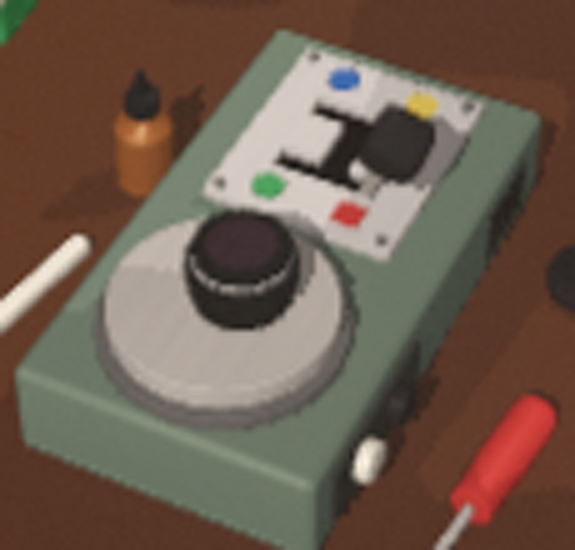

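The green disc is far left at crop (428,199), on the same side as the lever. Blue is far right (645,215), yellow near right (636,326), the red stop near left (419,305), and the knob sits at about (418,360). A straight push along gearbox +x is therefore enough. Next I compute the gearbox pose and the approach in tool axes.

```bash
cat >> h.py <<'E'
from scipy.spatial.transform import Rotation as R
def plane(s,u,v,z):
    a=pt(s,u,v,1.0); c=s['pose'][:3,3]; return c+(a-c)*(z-c[2])/(a[2]-c[2])
E
python3 - <<'E'
from h import *
def fit(W,M):
    a=M.mean(0);b=W.mean(0); A=M-a;B=W-b
    yaw=np.arctan2((A[:,0]*B[:,1]-A[:,1]*B[:,0]).sum(),(A*B).sum())
    c,s=np.cos(yaw),np.sin(yaw);Rm=np.array([[c,-s],[s,c]]); return yaw,b-Rm@a,Rm,(B-A@Rm.T)
M=np.array([[24,48],[24,-48],[-24,-48]])/1000
t=dict(np.load('pics/top1.npz')); s=dict(np.load('pics/side1.npz'))
P=np.array([plane(t,190+x/7,175+y/7,.076)[:2] for x,y in[(428,199),(645,215),(636,326)]])
Q=np.array([plane(s,190+x/5,165+y/5,.076)[:2] for x,y in[(268,185),(344,80),(421,105)]])
for W in(P,Q):
    y,o,Rm,res=fit(W,M); print(y,o,abs(res).max())
y,o,Rm,_=fit(np.vstack([P,Q]),np.vstack([M,M])); print(y,o)
k=plane(t,190+418/7,175+360/7,.135); print('knob gb',Rm.T@(k[:2]-o))
st=read_state(); T=R.from_quat(st['orientation']).as_matrix(); print(T[:,0], 'tool x yaw',np.arctan2(T[1,0],T[0,0]))
for g,z in(((-115,46),.230),((-115,46),.110),((11,46),.110)):
    w=np.r_[o+Rm@(np.array(g)/1000),z]; print(g,w,'tool mm',1000*T.T@(w-st['ee_pos']))
E
```

```text
-0.07403832905257537 [0.55215758 0.02016553] 0.0005923795503623951
-0.07090037020354371 [0.55421639 0.02279299] 0.0003637979462523602
-0.07247509833793955 [0.55318707 0.02147932]
knob gb [-0.04984324  0.04372027]
[9.28744362e-01 3.70720794e-01 5.28818559e-05] tool x yaw 0.37978499644885977
(-115, 46) [0.4418199 0.0756859 0.23     ] tool mm [ 438.38759539 -531.16588538  -46.58688022]
(-115, 46) [0.4418199 0.0756859 0.11     ] tool mm [ 438.38124956 -531.0335367    73.41304662]
(11, 46) [0.56748913 0.06656203 0.11      ] tool mm [ 551.71342866 -475.9716244    73.35831171]
```

Emit:
jog_arm(targets=[[[0,0,-47,0.1],[220,-265,-47,0.25],[438,-531,-47,0.45],[438,-531,-47,0.45],[438,-531,-47,0.45],[438,-531,-47,0.45],[438,-531,-47,0.45],[438,-531,-47,0.45]]], grip=0)

```text
time: 0.9
ee_pos: [0.3385, -0.2452, 0.2302]
orientation: [0.999, -0.035, -0.0, -0.0]
wrist_force: [1.3, 0.4, -0.2]
grip_width: 0.0302
grasp_force: 0.0
```

Emit:
jog_arm(targets=[[[70,-280,0,0],[70,-280,0,0],[70,-280,0,0],[70,-280,0,0],[70,-280,0,0],[70,-280,0,0],[70,-280,0,0],[70,-280,0,0]]])

```text
time: 1.7
ee_pos: [0.4278, 0.0279, 0.2301]
orientation: [0.999, -0.034, -0.0, 0.0]
wrist_force: [0.7, -0.2, -0.2]
grip_width: 0.0004
grasp_force: 0.0
```

```bash
cat > rel.py <<'E'
from h import *
y,o=-0.0725,np.array([.5532,.0215]); c,s=np.cos(y),np.sin(y);Rm=np.array([[c,-s],[s,c]])
st=read_state(); T=R.from_quat(st['orientation']).as_matrix()
print('gb mm',1000*Rm.T@(st['ee_pos'][:2]-o),st['ee_pos'][2],'yaw',np.arctan2(T[1,0],T[0,0]),st['wrist_force'],st['time'],st['grip_width'])
E
python3 rel.py
```

```text
gb mm [-125.53945827   -2.73758515] 0.23007404427929085 yaw -0.0678374312767184 [ 0.7045013  -0.21015755 -0.19761855] 1.7 0.0004255677246551972
```

Emit:
jog_arm(targets=[[[0,0,0,0.005],[0,0,0,0.005]]])

```text
time: 1.9
ee_pos: [0.4278, 0.0262, 0.2303]
orientation: [0.999, -0.039, -0.0, 0.0]
wrist_force: [0.5, 0.7, -0.5]
grip_width: 0.0005
grasp_force: 0.0
```

```bash
python3 rel.py
```

```text
gb mm [-125.45645315   -4.37266287] 0.2302814357030703 yaw -0.07720141751220472 [ 0.50650071  0.7460387  -0.4735672 ] 1.9 0.0004509652005577237
```

Move over to y=46, then down to z=110.

Emit:
jog_arm(targets=[[[10,-50,0,-0.005],[10,-50,0,-0.005],[10,-50,40,-0.005],[10,-50,80,-0.005],[10,-50,120,-0.005],[10,-50,120,-0.005],[10,-50,120,-0.005]]])

```text
time: 2.6
ee_pos: [0.4416, 0.0757, 0.1109]
orientation: [0.999, -0.036, -0.001, 0.0]
wrist_force: [-0.2, -0.6, 0.7]
grip_width: 0.0005
grasp_force: 0.0
```

```bash
python3 rel.py
```

```text
gb mm [-115.18124897   45.93545935] 0.1109162704891267 yaw -0.0713233584848632 [-0.19057688 -0.5746894   0.70561851] 2.6 0.000451563232656892
```

Emit:
jog_arm(targets=[[[15,0,0,0],[27,0,0,0],[38,0,0,0],[48,0,0,0],[58,0,0,0],[68,0,0,0],[78,0,0,0],[78,0,0,0]]])

```text
time: 3.4
ee_pos: [0.5211, 0.0707, 0.1103]
orientation: [0.999, -0.035, 0.001, 0.0]
wrist_force: [0.1, -0.3, 0.3]
grip_width: 0.0005
grasp_force: 0.1
```

```bash
python3 - <<'E'
from rel import *
t=snap('top','top2');b=snap('side','side2')
a=cv2.resize(t['color'][165:265,190:310,::-1],(480,400),interpolation=2)
b=cv2.resize(b['color'][165:265,200:280,::-1],(320,400),interpolation=2)
cv2.imwrite('pics/c.png',np.hstack([a,b]))
E
```

```text
gb mm [-35.53490767  46.77489205] 0.11026567904796591 yaw -0.07036507682877494 [ 0.09816312 -0.27598516  0.25210569] 3.4 0.0005115107807804055
```

View pics/c.png

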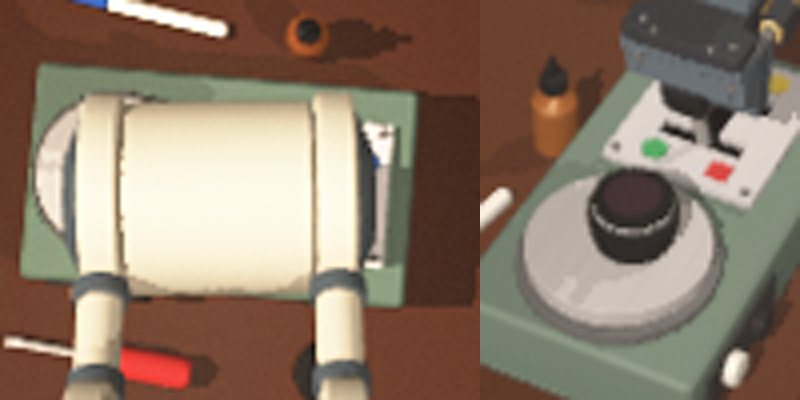

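The side view shows the rod near neutral at about (708,125), still on the left, with the knob ahead of the fingers. I keep pushing.

Emit:
jog_arm(targets=[[[8,0,0,0],[15,0,0,0],[22,0,0,0],[29,0,0,0],[36,0,0,0],[41,0,0,0],[41,0,0,0]]])

```text
time: 4.2
ee_pos: [0.5612, 0.0679, 0.1102]
orientation: [0.999, -0.035, 0.0, 0.0]
wrist_force: [-0.6, -0.4, -0.3]
grip_width: 0.0006
grasp_force: 0.4
```

```bash
python3 rel.py
```

```text
gb mm [ 4.64022231 46.88039123] 0.11020523823015599 yaw -0.07022783851527427 [-0.58441433 -0.39185356 -0.29417841] 4.2 0.000613422067155685
```

Small steps until the force rises at the end stop.

Emit:
jog_arm(targets=[[[3,0,0,0],[6,0,0,0],[6,0,0,0]]])

```text
time: 4.5
ee_pos: [0.5668, 0.0675, 0.1103]
orientation: [0.999, -0.035, 0.0, -0.0]
wrist_force: [-1.8, 0.5, -0.6]
grip_width: -0.0
grasp_force: 0.7
```

Emit:
jog_arm(targets=[[[2,0,0,0],[2,0,0,0]]])

```text
time: 4.7
ee_pos: [0.5686, 0.0674, 0.1104]
orientation: [0.999, -0.035, 0.0, -0.0]
wrist_force: [-1.9, -0.0, -0.4]
grip_width: 0.0005
grasp_force: 0.8
```

Emit:
jog_arm(targets=[[[2,0,0,0],[2,0,0,0]]])

```text
time: 4.9
ee_pos: [0.5706, 0.0673, 0.1104]
orientation: [0.999, -0.035, 0.0, -0.0]
wrist_force: [-1.3, -0.4, 0.1]
grip_width: 0.0006
grasp_force: 0.8
```

Emit:
jog_arm(targets=[[[2,0,0,0],[2,0,0,0]]])

```text
time: 5.1
ee_pos: [0.5727, 0.0671, 0.1103]
orientation: [0.999, -0.035, 0.0, -0.0]
wrist_force: [-1.7, 0.3, -0.4]
grip_width: 0.0005
grasp_force: 0.8
```

Emit:
jog_arm(targets=[[[1,0,0,0],[1,0,0,0]]])

```text
time: 5.3
ee_pos: [0.5735, 0.0671, 0.1103]
orientation: [0.999, -0.035, 0.0, -0.0]
wrist_force: [-1.8, -0.3, -0.3]
grip_width: 0.0004
grasp_force: 0.8
```

Emit:
jog_arm(targets=[[[2,0,0,0],[2,0,0,0]]])

```text
time: 5.5
ee_pos: [0.5755, 0.067, 0.1103]
orientation: [0.999, -0.035, -0.0, 0.0]
wrist_force: [-3.0, 1.3, 0.8]
grip_width: 0.0006
grasp_force: 1.2
```

Emit:
jog_arm(targets=[[[2,0,0,0],[2,0,0,0]]])

```text
time: 5.7
ee_pos: [0.5772, 0.0668, 0.1101]
orientation: [0.999, -0.035, -0.0, 0.0]
wrist_force: [-4.4, -0.1, -0.7]
grip_width: 0.0002
grasp_force: 2.0
```

```bash
python3 - <<'E'
from rel import *
b=snap('side','side3')
cv2.imwrite('pics/d.png',cv2.resize(b['color'][150:265,190:305,::-1],(575,575),interpolation=2))
E
```

```text
gb mm [20.60637161 46.91127146] 0.11013154302091736 yaw -0.07020252737971903 [-4.37068162 -0.05919881 -0.68273773] 5.7 0.00024156861084447906
```

View pics/d.png

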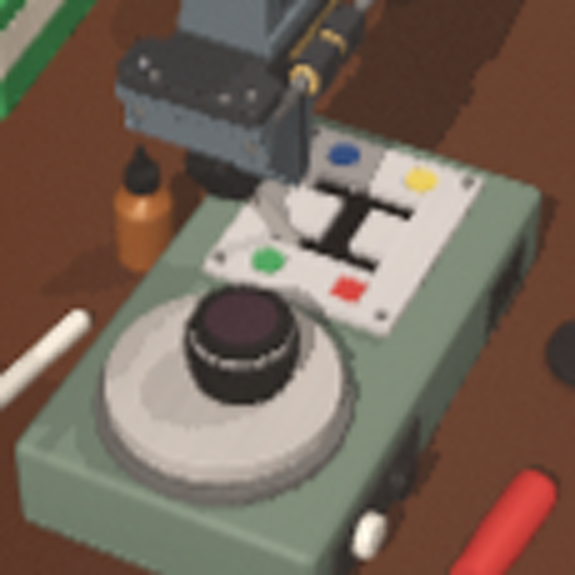

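The rod is in the far-left slot at about (275,215), and the knob at (215,170) leans away. Force is starting to rise, so I keep pressing gently to confirm the stop.

Emit:
jog_arm(targets=[[[1,0,0,0],[2,0,0,0],[2,0,0,0]]])

```text
time: 6.05
ee_pos: [0.5787, 0.0667, 0.11]
orientation: [0.999, -0.035, -0.001, 0.0]
wrist_force: [-6.7, 0.8, -1.1]
grip_width: 0.0007
grasp_force: 2.7
```

Emit:
jog_arm(targets=[[[1,0,0,0],[1,0,0,0]]])

```text
time: 6.25
ee_pos: [0.5794, 0.0666, 0.11]
orientation: [0.999, -0.035, -0.001, 0.0]
wrist_force: [-8.4, 0.9, -1.3]
grip_width: 0.0002
grasp_force: 3.1
```

The force climbs steadily against the stop. I back off, rise clear, and verify.

Emit:
jog_arm(targets=[[[-10,0,0,0],[-40,0,0,0],[-80,0,0,0],[-120,0,0,0],[-125,0,-40,0],[-125,0,-90,0],[-125,0,-120,0],[-125,0,-120,0]]])

```text
time: 7.05
ee_pos: [0.4583, 0.0755, 0.2348]
orientation: [0.999, -0.035, 0.005, -0.0]
wrist_force: [-0.8, -0.3, -1.5]
grip_width: 0.0004
grasp_force: 0.0
```

Emit:
jog_arm(targets=[[[0,50,0,0],[0,100,0,0],[0,150,0,0],[0,200,0,0],[0,250,0,0],[0,250,0,0],[0,250,0,0],[0,250,0,0]]])

```text
time: 7.85
ee_pos: [0.438, -0.1731, 0.2301]
orientation: [0.999, -0.035, -0.0, -0.0]
wrist_force: [0.1, 0.3, -0.4]
grip_width: 0.0005
grasp_force: 0.0
```

```bash
python3 - <<'E'
from rel import *
t=snap('top','top4'); b=snap('side','side4')
a=cv2.resize(t['color'][175:250,190:300,::-1],(770,525),interpolation=2); cv2.imwrite('pics/e.png',a)
for nm,s in(('t',t),('s',b)):
    # knob points: depth cloud in gearbox frame, z>0.10 near gate
    v,u=np.mgrid[150:270,190:310]; H=384; fl=H/2/np.tan(np.radians(float(s['vertical_fov']))/2); d=s['depth'][v,u]
    C=np.stack([(u-s['cx'])/fl*d,-(v-s['cy'])/fl*d,-d,np.ones_like(d)],-1).reshape(-1,4)
    W=(C@s['pose'].T)[:,:3]; G=np.c_[(W[:,:2]-o)@Rm,W[:,2]]*1000
    m=(G[:,2]>115)&(G[:,2]<175)&(abs(G[:,0])<90)&(abs(G[:,1])<85)&(d.ravel()>0)
    print(nm,m.sum(),np.percentile(G[m],[2,50,98],axis=0).round(1))
E
```

```text
gb mm [-100.7551711  -202.47681167] 0.2300859016874634 yaw -0.06977945044233404 [ 0.11428879  0.29532836 -0.39495325] 7.85 0.0005207781902538787
t 142 [[ 31.6  29.3 127.4]
 [ 47.2  45.4 146.2]
 [ 66.1  62.4 155.5]]
s 193 [[ 34.8  36.6 121. ]
 [ 47.6  53.6 143.5]
 [ 69.5  64.1 155.2]]
```

View pics/e.png

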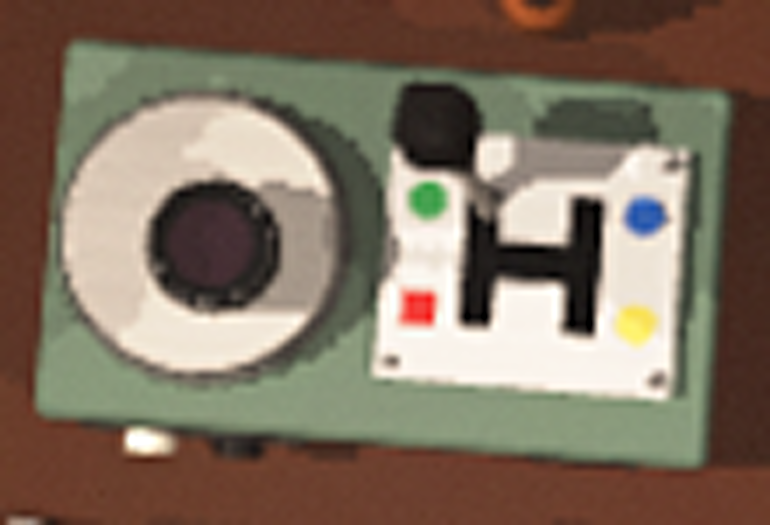

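The knob is in the far-left slot, at roughly x = 47 mm with about 2 mm uncertainty. The stop is nominally at 49, so I press once more, firmer, to make sure it is fully home.

Emit:
jog_arm(targets=[[[0,-50,0,0],[0,-100,0,0],[0,-150,0,0],[0,-200,0,0],[0,-250,0,0],[0,-250,60,0],[0,-250,120,0],[0,-250,120,0]]])

```text
time: 8.75
ee_pos: [0.4531, 0.077, 0.1072]
orientation: [0.999, -0.033, -0.002, 0.0]
wrist_force: [0.1, -0.4, -0.0]
grip_width: 0.0007
grasp_force: 0.0
```

Emit:
jog_arm(targets=[[[30,0,0,0],[60,0,0,0],[90,0,0,0],[110,0,0,0],[115,0,0,0],[119,0,0,0],[119,0,0,0],[119,0,0,0]]])

```text
time: 9.55
ee_pos: [0.5734, 0.0674, 0.1104]
orientation: [0.999, -0.035, -0.0, 0.0]
wrist_force: [0.2, 0.5, -0.2]
grip_width: 0.0004
grasp_force: 0.0
```

Emit:
jog_arm(targets=[[[2,0,0,0],[2,0,0,0]]])

```text
time: 9.75
ee_pos: [0.5758, 0.0669, 0.1103]
orientation: [0.999, -0.035, -0.0, -0.0]
wrist_force: [-3.0, 0.7, -0.2]
grip_width: 0.0003
grasp_force: 1.1
```

Emit:
jog_arm(targets=[[[2,0,0,0],[2,0,0,0]]])

```text
time: 9.95
ee_pos: [0.5777, 0.0667, 0.11]
orientation: [0.999, -0.035, -0.001, 0.0]
wrist_force: [-5.1, -0.0, -1.5]
grip_width: 0.0004
grasp_force: 2.3
```

```bash
python3 rel.py
```

```text
gb mm [21.15309485 46.87190329] 0.11004805662663074 yaw -0.0702674270811025 [-5.05409533 -0.02728514 -1.4753443 ] 9.95 0.00038148039568057426
```

The force curve repeats the first one at the same positions, which indicates elastic contact with the lever at its stop. One last firm press, then clear.

Emit:
jog_arm(targets=[[[2,0,0,0],[4,0,0,0],[6,0,0,0],[6,0,0,0]]])

```text
time: 10.35
ee_pos: [0.5823, 0.0663, 0.1094]
orientation: [0.999, -0.035, -0.002, 0.0]
wrist_force: [-10.9, 0.0, -0.5]
grip_width: 0.0005
grasp_force: 4.6
```

Emit:
jog_arm(targets=[[[-10,0,0,0],[-40,0,0,0],[-80,0,0,0],[-120,0,0,0],[-130,0,-40,0],[-130,0,-90,0],[-130,0,-120,0],[-130,0,-120,0]]])

```text
time: 11.15
ee_pos: [0.4573, 0.0755, 0.2347]
orientation: [0.999, -0.035, 0.004, -0.0]
wrist_force: [0.8, 0.7, -0.1]
grip_width: 0.0006
grasp_force: 0.0
```

Emit:
jog_arm(targets=[[[0,50,0,0],[0,100,0,0],[0,150,0,0],[0,200,0,0],[0,250,0,0],[0,250,0,0],[0,250,0,0],[0,250,0,0]]])

```text
time: 11.95
ee_pos: [0.4371, -0.1731, 0.23]
orientation: [0.999, -0.035, -0.0, -0.0]
wrist_force: [0.0, -0.6, -0.2]
grip_width: 0.0005
grasp_force: 0.0
```

```bash
python3 - <<'E'
from rel import *
s=snap('top','top5'); p=dict(np.load('pics/top4.npz')); q=dict(np.load('pics/top1.npz'))
for n,x in(('first',p),('now',s)):
    c=x['color'][180:205,240:262].astype(int).sum(2)<110; v,u=np.nonzero(c); g=plane(x,240+u.mean(),180+v.mean(),.135)[:2]
    print(n,c.sum(),1000*Rm.T@(g-o))
x=q;c=x['color'][218:236,242:258].astype(int).sum(2)<110; v,u=np.nonzero(c); g=plane(x,242+u.mean(),218+v.mean(),.135)[:2]
print('start',c.sum(),1000*Rm.T@(g-o))
E
```

```text
gb mm [-101.73911305 -202.51572739] 0.2300307456272444 yaw -0.06973206495251022 [ 0.0205653  -0.55005995 -0.21877487] 11.95 0.0005297220869031854
first 101 [50.75416269 44.19357249]
now 104 [50.77277219 44.50706041]
start 53 [-46.79612631  39.98602565]
```

The knob is unchanged after the firmer press, at x ≈ 50 mm, so it is fully home. The hand is clear, so I hand in.

```bash
python3 -c "
from bench import order
print(order.hand_in())"
```

```text
the job is handed in; nothing more can be done
None
```

The gear lever is fully home in the green-disc slot (far left), pushed straight from the red stop slot without entering yellow or blue; the hand is clear and the job is handed in at about 12 s.

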